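Hang the mallet in its ring

ROBOT

A 6-joint arm with a two-finger parallel gripper is mounted at the origin on the work surface. World frame = base frame: x ahead of the robot, y to its left, z up, the work surface at z = 0. Lengths are in m, angles in degrees, forces in N, time in s.
With the tool pointing down it reaches from about 0.35 to 0.85 m from the base axis. Payload 8.1 kg.
Tool frame: the origin (TCP) lies on the centre line of the jaws, within the pads' length; the fingertips stand 8 mm ahead of it and the grasp point (between the pads) lies 11 mm behind it; z points along the fingers, y is the direction in which the jaws open and shut (so a half turn about z gives the same grasp; the last joint's range is limited). The gripper opens to 85 mm and grips with 20 to 120 N. Pads are 22 mm wide; open, the fingers measure 114 mm over their backs; the gripper's body (76 mm by 85 mm) begins 54 mm behind the grasp point. The pads swing forward as they close: fully open they stand 13 mm farther back than shut.
Start: joints at [70.451, 7.471, 85.268, -0, 87.261, -4.893], TCP at [0.152, 0.58, 0.239] pointing down, gripper open.
Joint ranges: [-169.43, 169.43], [-51.17, 129.36], [1.28, 143.12], [-76.62, 256.62], [0, 156.53], [-152.29, 152.29]. Speed limits (degrees/s): [136.94, 136.94, 159.86, 180, 180, 180].

INTERFACE

Orientations are given as [roll, pitch, yaw] about the fixed x, y, z axes, in that order (R = Rz(yaw) Ry(pitch) Rx(roll)).
In Python, from plant import env, read_camera, nets gives the robot as it stands. Calls block until the motion is done:
- env.move_to(position, orientation): joint-space move of the TCP to a pose.
- env.line_to(position, ori=None, vel=0.15, threshold=None): straight line of the TCP; ori=None keeps the orientation; vel is the mean speed in m/s. With threshold (N) it stops when the force on the tool has changed by that much, and returns True; else False.
- env.set_joints(angles): joint-space move.
- env.move_gripper(opening): opening from 0.0 (shut) to 1.0 (fully open); the grip force is fixed at half the most; returns when the fingers have stopped.
- env.wait(seconds).
- env.inverse_kinematics(position, orientation): joint angles nearest the present ones, or None.
- read_camera(name): name is "scene" or "top" or "wrist"; returns a dict with "color" (420x560x3 uint8, blue, green, red), "K" (3x3 intrinsics, pixels), "origin" and "orientation" of the camera in the world. Camera axes: x right, y down, z forward; pixel columns grow to the right and rows downward; lengths in m; the calibration is good to about 2 mm. The wrist camera is an equidistant fisheye: a pixel r from the principal point sees the ray r / f radians off the axis. A picture is of the moment at which its call begins. There is no depth.
A pose or a line that the arm cannot do raises env.IKError and nothing moves.
- env.finish_job(): hands the job in, once; it reports no verdict.
Trained networks look in a picture, given as the dict that the camera call returned (one of the last four; its "shot" number tells which), for a name from the list of things; names that differ only in an ending like _2 or _b are one class to them, and where a whole thing is asked for, a point or a joint stands for the part that bears it (a point fixed in the world has none). Each returns a list of dicts, best first, with "conf" (0 to 1); they miss things now and then, are a little off and sometimes report something else, mostly with a low value. They report only what shows in the picture. A call takes as long as a camera call.
- nets.look_for(picture, target): "extent" ([left, top, right, bottom] in pixels, round what is visible of it).
- nets.spot_point(picture, target): "at" ([row, column] in pixels: a listed point, or the origin of a listed thing).
Readings, each from a call of its own:
- env.current_clock(): time.
- env.current_joint_pos(): joint angles.
- env.current_qd(): joint speeds.
- env.current_joint_torque(): joint torques, N m.
- env.current_tcp_pos(): TCP position.
- env.current_orientation(): TCP orientation.
- env.current_contact_force(): force on the tool from outside, world axes, zero at the start.
- env.current_wrist_torque(): the same for the moment, N m.
- env.current_grip_width(): opening from 0.0 (shut) to 1.0 (fully open).
Only numpy, scipy, OpenCV 4.12 (cv2) and the standard library are available. Lean on these libraries where they do the work, as an engineer would, in place of code of your own. Each camera call takes 0.05 s, during which the arm holds its last target.

TASK

Hang the orange-headed mallet in the empty ring stand: it must go handle-first down through the ring until its head sits on the ring. First clear the green roller out of the blue V-saddle into the grey tray; then change your grip by setting the mallet down in the saddle (head in the V, handle slanting down) and letting go before you take it again by the head. Leave everything else where it is and let go of the mallet at the end.

Things in the scene. Friction and masses are not known exactly. Their poses are not given: they have to be found in the camera images.
- mallet_grip (a point): Middle of the 160 mm mallet, on its axis, a good place to grip the handle. Own x points to the head, y along the head's long axis, z up at the start. Black handle, square 20 x 20 mm, x = -80 to +36 mm; orange head beyond. 0.34 kg, balance point x = +46 mm. At the start it lies on the flat of its head, axis 19 mm above the bench, pointing anywhere; the handle does not touch the bench.
- mallet_head (a point): Centre of the mallet's head, an orange flat-sided block with dark ends, 44 mm (x, along the handle) x 88 mm (y) x 38 mm (z). Same axes as mallet_grip, 58 mm from it along +x.
- mallet_neck (a point): Point on the mallet's axis where the handle enters the head's flat underside (x = +36 mm from mallet_grip), same axes.
- saddle: Blue fixed stand, origin under its centre, x along the V groove. Two cheeks 20 mm thick, gap of 56 mm between them for handle or finger. Each: a 90 degree V of two 40 x 6 mm plates rising at 45 degrees to +y and -y, V bottom 105 mm above the bench, on a post 14 mm wide; base 124 x 100 x 8 mm. The mallet's head lies in the V, handle slanting 45 degrees down through the gap to +y or -y.
- saddle_seat (a point): Where the centre of the mallet's head lies (within 3 mm) once seated in the V, underside on one plate and a flat side on the other: 29 mm above the V's bottom, midway between the cheeks; 2 mm to the side away from the handle. Axes as saddle.
- roller_center (a point): Centre of the green roller, a cylinder 34 mm in diameter and 110 mm long, own x along its axis. At the start it lies in the saddle's V along the groove, centre 24 mm above the V's bottom. 0.11 kg.
- tray: Grey open tray, fixed, 130 mm (x) x 200 mm (y) outside, 40 mm high, walls and floor 4 to 5 mm. Origin at the centre of its underside, z up.
- ring_a_top (a point): Centre of the EMPTY ring's top face, 140 mm above the bench; z up. Dark steel ring, bore 32 mm, outer diameter 58 mm, 12 mm thick, fixed to a 16 mm post 50 mm off in its own +x, which ends 2 mm lower; base plate 8 mm thick, free below the ring. The hung mallet's handle ends 24 mm above the bench.
- ring_b_top (a point): Same for the OTHER ring stand, which already holds the red driver. The two stands can be swapped.
- driver: Red-handled screwdriver standing in ring_b, blade down, handle top 206 mm above the bench, 40 mm wide at its collar. Leave alone. Origin at the blade's tip.
- spanner: Steel spanner 120 mm long lying flat beside the mallet, along it, about 78 mm to the mallet's +y side. Leave alone.
- tape: Yellow ring-shaped roll, 54 mm in diameter, 22 mm high, about 85 mm to the mallet's -y side. Leave alone.
- threadlock: Small red bottle, 34 mm in diameter, 85 mm high, standing near the robot on its right. Leave alone. Origin under it.
- motor: Dark cylindrical motor, 60 mm in diameter, 80 mm high with its shaft, standing near the robot on its left. Leave alone. Origin under it.
- wheel: Black wheel, 100 mm in diameter, 28 mm high, lying flat at the far left. Leave alone.
- wheel2: Blue wheel, 100 mm in diameter, 28 mm high, lying flat at the far right. Leave alone.

How it is judged:
By the outcome, as a careful person would: the job done as asked, in the order asked, and still so for the second after the job is handed in, with the robot touching nothing.
It also fails if it takes over 64 s, if anything falls off the work surface, if the arm or the gripper's body presses on something with over 40 N, if the wrist force passes 120 N, or if a joint passes its speed limit or range.

## Working session

There is one attempt and no reset: what is moved stays moved. The work goes in short steps, each a Python script; the robot and the scene stay as the last script left them, time stands still between calls to the robot, and variables do not carry over. Pictures are saved under pics/ and viewed, and the job is handed in when it is done.

```bash
ls; mkdir -p pics
cat > s.py <<'E'
from plant import env, read_camera, nets
import cv2,numpy as np
E
python3 - <<'E'
from s import *
for n in ["scene","top","wrist"]:
    p=read_camera(n); cv2.imwrite(f"pics/a_{n}.png",p["color"])
    print(n,p["K"],p["origin"],p["orientation"],p["shot"])
print(env.current_clock())
E
```

```text
pics
scene [[414.5999727    0.         282.9359987 ]
 [  0.         414.5999727  207.19147614]
 [  0.           0.           1.        ]] [0.7805779  0.41977787 0.86523714] [-147.14031912    0.53897837  142.12813869] 1
top [[492.43666248   0.         270.08781053]
 [  0.         492.43666248 210.10139486]
 [  0.           0.           1.        ]] [0.23381062 0.03586707 1.35721075] [-167.17625433   -0.24383472  -92.18859102] 2
wrist [[325.1922621    0.         277.36452294]
 [  0.         325.1922621  208.81388228]
 [  0.           0.           1.        ]] [0.07696097 0.5996001  0.37194792] [1.62450253e+02 1.22146447e-01 7.53139639e+01] 3
0.15
```

View pics/a_scene.png

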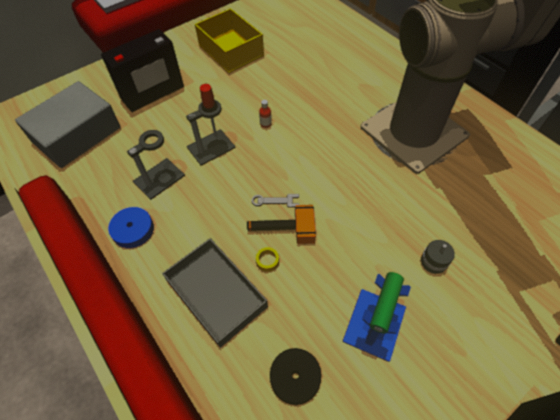

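View pics/a_top.png

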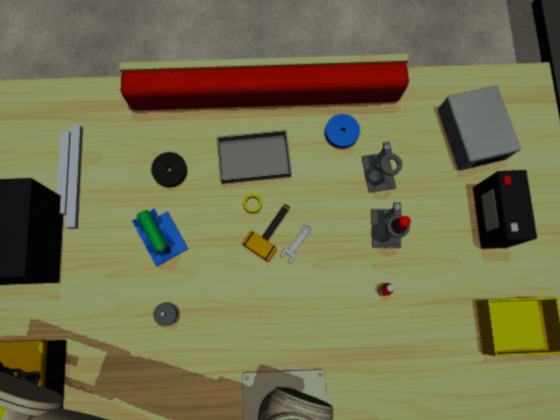

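View pics/a_wrist.png

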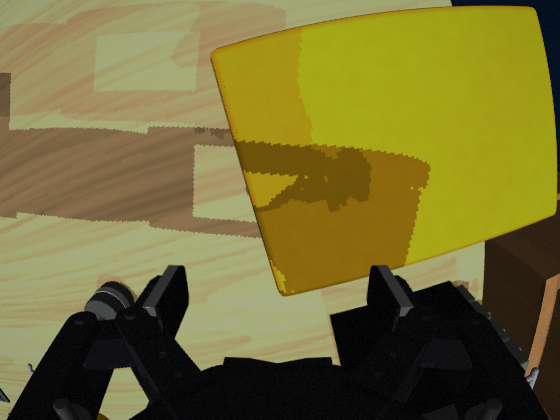

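The scene view shows the mallet near (290,223) with the spanner above it and the tape below. The saddle and green roller are at (380,315) and the tray at (215,290). The empty ring is at (151,140) and the driver ring at (208,105). In the top view, mallet (265,235), saddle (160,237), tray (254,157), empty ring (391,163).

```bash
cat >> s.py <<'E'
from scipy.spatial.transform import Rotation as Rot
def rot(o): return Rot.from_euler('xyz',o,degrees=True)
def ray(p,rc,wrist=False):
    K=p["K"]; v=np.array([(rc[1]-K[0,2])/K[0,0],(rc[0]-K[1,2])/K[1,1]])
    if wrist:
        r=np.linalg.norm(v); d=np.array([*(v/r*np.sin(r)),np.cos(r)]) if r>0 else np.array([0,0,1.])
    else: d=np.array([*v,1.]); d/=np.linalg.norm(d)
    return np.array(p["origin"]),rot(p["orientation"]).apply(d)
def onplane(p,rc,z,wrist=False):
    o,d=ray(p,rc,wrist); return o+d*(z-o[2])/d[2]
def tri(*rays):
    A=np.zeros((3,3));b=np.zeros(3)
    for o,d in rays:
        M=np.eye(3)-np.outer(d,d);A+=M;b+=M@o
    x=np.linalg.solve(A,b); return x,[np.linalg.norm((np.eye(3)-np.outer(d,d))@(x-o)) for o,d in rays]
def proj(p,X,wrist=False):
    c=rot(p["orientation"]).inv().apply(np.array(X)-p["origin"]);K=p["K"]
    if wrist:
        t=np.arctan2(np.hypot(c[0],c[1]),c[2]);n=np.hypot(c[0],c[1])+1e-12;u=c[:2]/n*t
    else: u=c[:2]/c[2]
    return np.array([K[0,0]*u[0]+K[0,2],K[1,1]*u[1]+K[1,2]])
E
python3 - <<'E'
from s import *
np.set_printoptions(precision=4,suppress=True)
Z=dict(mallet_grip=.019,mallet_head=.019,mallet_neck=.019,saddle=0,saddle_seat=.134,roller_center=.129,tray=0,ring_a_top=.14,driver=.0,threadlock=0,motor=0,spanner=.003,tape=.011)
S=read_camera("scene");T=read_camera("top")
for n,z in Z.items():
    a=nets.spot_point(S,n);b=nets.spot_point(T,n)
    print(n)
    for x,p,l in((a,S,'S'),(b,T,'T')):
        for q in x[:3]:
            if q["conf"]>.2: print("  ",l,round(q["conf"],2),np.round(q["at"],1),onplane(p,q["at"],z))
    if a and b: print("   tri",*tri(ray(S,a[0]["at"]),ray(T,b[0]["at"])))
print(env.current_clock())
E
```

```text
mallet_grip
   S 0.82 [225.9 280.3] [0.4885 0.021  0.019 ]
   S 0.63 [294.1 214.6] [0.7025 0.0678 0.019 ]
   S 0.49 [124.8 265.9] [ 0.3207 -0.262   0.019 ]
   T 0.86 [228.  268.4] [0.4875 0.0251 0.019 ]
   tri [0.4882 0.0238 0.0216] [np.float64(0.0018587214902323738), np.float64(0.0018587214902323565)]
mallet_head
   S 0.93 [223.8 305.8] [0.4375 0.0538 0.019 ]
   T 0.76 [247.2 259.2] [0.4349 0.0523 0.019 ]
   T 0.47 [165.5 389.8] [ 0.6555 -0.3272  0.019 ]
   T 0.36 [133.1 340.9] [ 0.7586 -0.1948  0.019 ]
   tri [0.4357 0.0522 0.0149] [np.float64(0.0002183148122326657), np.float64(0.0002183148122327755)]
mallet_neck
   S 0.74 [223.6 295.3] [0.4567 0.038  0.019 ]
   T 0.83 [238.4 266.1] [0.4586 0.0326 0.019 ]
   tri [0.4573 0.0346 0.0164] [np.float64(0.002718102915962516), np.float64(0.002718102915962604)]
saddle
   S 0.6 [326.3 375.2] [0.4743 0.327  0.    ]
   T 0.73 [237.5 165. ] [0.4749 0.3142 0.    ]
   tri [ 0.4739  0.3212 -0.0099] [np.float64(0.0056847566656986264), np.float64(0.0056847566656986455)]
saddle_seat
   S 0.78 [301.4 389.3] [0.4692 0.3246 0.134 ]
   S 0.25 [264. 433.]
[... 1358 characters left out ...]
0.3072 -0.2839  0.0085] [np.float64(0.004274290371768529), np.float64(0.004274290371768684)]
motor
   S 0.69 [265.8 433.5] [0.2727 0.3098 0.    ]
   T 0.66 [313.4 168.2] [0.2672 0.3037 0.    ]
   tri [ 0.2668  0.3072 -0.0114] [np.float64(0.001402043840647174), np.float64(0.001402043840647103)]
spanner
   S 0.45 [260.7 431.2] [0.2689 0.2985 0.003 ]
   T 0.62 [244.  300.8] [ 0.442  -0.0632  0.003 ]
   tri [0.3925 0.1381 0.1993] [np.float64(0.187214780666745), np.float64(0.187214780666745)]
tape
   S 0.76 [260.1 264.8] [0.5681 0.0665 0.011 ]
   T 0.61 [202.5 254.8] [0.5633 0.0606 0.011 ]
   tri [ 0.5657  0.0613 -0.0005] [np.float64(0.0006508162171390169), np.float64(0.0006508162171389003)]
1.55
```

Run:
```python
from s import *
np.set_printoptions(precision=4,suppress=True)
S=cv2.imread("pics/a_scene.png");T=cv2.imread("pics/a_top.png")
c1=cv2.resize(T[190:275,125:325],None,fx=4,fy=4,interpolation=cv2.INTER_CUBIC)
cv2.imwrite("pics/b_top1.png",c1)
c1=cv2.resize(T[120:250,350:430],None,fx=4.5,fy=4.5,interpolation=cv2.INTER_CUBIC)
cv2.imwrite("pics/b_top2.png",c1)
c1=cv2.resize(S[265:365,335:420],None,fx=6,fy=6,interpolation=cv2.INTER_CUBIC)
cv2.imwrite("pics/b_sc1.png",c1)
import pickle
# hsv segmentation
import json
cal={}
for n in("scene","top"):
    p=read_camera(n);cal[n]=p
    h=cv2.cvtColor(p["color"],cv2.COLOR_BGR2HSV)
    for nm,lo,hi,z in(("orange",(5,180,100),(18,255,255),.038),("green",(45,120,30),(80,255,255),.129),("yellow",(24,180,120),(32,255,255),.02)):
        m=cv2.inRange(h,lo,hi);k,l,st,ce=cv2.connectedComponentsWithStats(m)
        for i in range(1,k):
            if 60<st[i,4]<1500:
                pts=np.argwhere(l==i)[:,::-1].astype(np.float32)
                r=cv2.minAreaRect(pts);b=cv2.boxPoints(r)
                W=np.array([onplane(p,q[::-1],z)[:2] for q in b])
                print(n,nm,st[i,4],ce[i],"world box",W.round(3).tolist())
```

```text
scene orange 446 [304.713  219.7466] world box [[0.439, 0.013], [0.402, 0.038], [0.441, 0.09], [0.477, 0.065]]
scene green 1003 [387.1535 300.8574] world box [[0.528, 0.334], [0.424, 0.278], [0.406, 0.307], [0.511, 0.36]]
scene yellow 403 [228.8834  40.4169] world box [[0.287, -0.647], [0.23, -0.738], [0.094, -0.628], [0.156, -0.543]]
scene yellow 186 [266.7419 257.5161] world box [[0.567, 0.031], [0.527, 0.062], [0.559, 0.104], [0.597, 0.074]]
top green 528 [151.447  230.1667] world box [[0.516, 0.362], [0.53, 0.333], [0.428, 0.282], [0.414, 0.311]]
top yellow 113 [251.9558 202.2743] world box [[0.587, 0.093], [0.585, 0.042], [0.536, 0.044], [0.538, 0.094]]
top yellow 66 [545.5303 300.5758] world box [[0.268, -0.66], [0.302, -0.684], [0.257, -0.763], [0.223, -0.739]]
top yellow 101 [529.     353.8218] world box [[0.129, -0.557], [0.129, -0.723], [0.125, -0.723], [0.125, -0.557]]
```

View pics/b_top1.png

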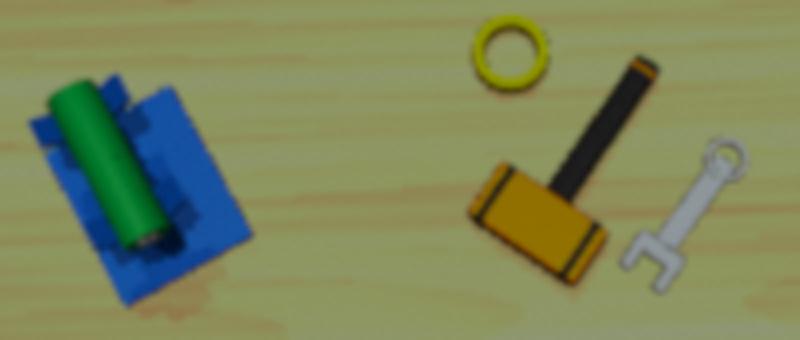

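View pics/b_top2.png

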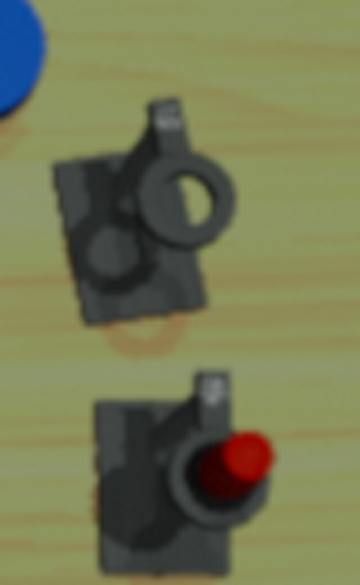

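View pics/b_sc1.png

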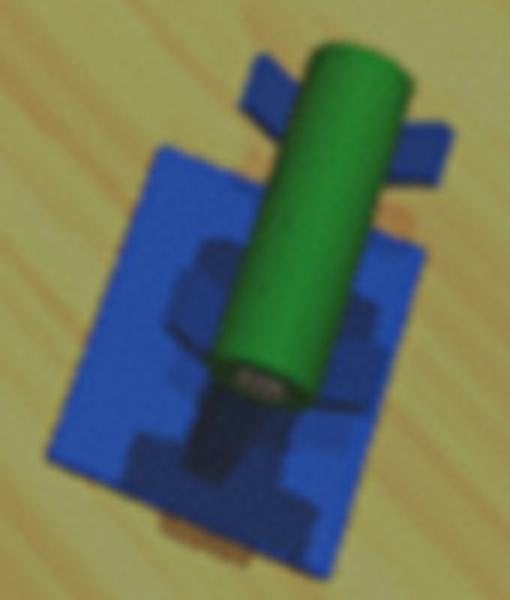

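Roller axis ≈27° (endpoints about (145,213)–(163,250) in top). The mallet heading is ≈148°. Checking IK for the whole plan on both handle sides.

```bash
cat >> s.py <<'E'
UP=np.array([0,0,1.])
def ori(z,y):
    z=np.array(z)/np.linalg.norm(z);y=np.array(y)/np.linalg.norm(y);x=np.cross(y,z)
    return Rot.from_matrix(np.stack([x,y,z],1)).as_euler('xyz',degrees=True)
def tcp(g,o,off=.011): return np.array(g)+rot(o).apply([0,0,off])  # grasp point -> TCP
def u(a): a=np.radians(a); return np.array([np.cos(a),np.sin(a),0])
E
python3 - <<'E'
from s import *
np.set_printoptions(precision=1,suppress=True)
def ik(g,o):
    try: return env.inverse_kinematics(tcp(g,o),o)
    except Exception as e: return None
th=27
seat=np.array([.468,.321,.134])
# roller
for s in(1,-1):
    print("roller",s,ik([.466,.321,.129],ori(-UP,s*u(th+90))), ik([.466,.321,.25],ori(-UP,s*u(th+90))))
    print("tray",s,ik([.70,.056,.03],ori(-UP,s*u(0))))
    print("mallet",s,ik([.488,.023,.023],ori(-UP,s*u(148+90))))
for side in(1,-1):
    h=u(th+90*side)
    for s in(1,-1):
        for d in(0,10,20,30):  # pretilt: tool z in saddle less/more
            t=np.radians(45-d)
            z=-h*np.sin(t)-UP*np.cos(t)
            g=seat+.058*(h-UP)/2**.5
            o=ori(z,s*u(th)); g2=g+np.array([0,0,.1])
            print("place side",side,s,d,ik(g,o),ik(g2,o))
        o=ori(h-UP,s*(h+UP)); print("  regrasp",ik(seat,o),ik(seat-.1*(h-UP),o),ik(seat+.12*UP,o))
for s in range(0,360,30):
    o=ori(-UP,u(s)); print("ring",s,ik([.617,-.302,.162],o),ik([.617,-.302,.30],o))
E
```

```text
roller 1 [ 29.4   7.4  98.3  -0.   74.3 -87.6] [ 29.4   2.2  90.9  -0.   86.9 -87.6]
tray 1 [ 0.4 33.4 77.  -0.  69.6  0.4]
mallet 1 [ -3.3   4.4 114.   -0.   61.6 118.7]
roller -1 [29.4  7.4 98.3 -0.  74.3 92.4] [29.4  2.2 90.9 -0.  86.9 92.4]
tray -1 None
mallet -1 [ -3.3   4.4 114.    0.   61.6 -61.3]
place side 1 1 0 [ 55.1  31.6  84.1 -38.6  89.7  37.4] [ 55.1  24.4  82.1 -38.9  96.8  31.7]
place side 1 1 10 [ 51.5  25.3  88.  -31.7  83.9  32.8] [ 51.5  18.8  84.9 -31.5  92.1  27.8]
place side 1 1 20 [ 47.1  19.8  91.5 -23.9  78.8  26.9] [ 47.1  13.8  87.7 -23.4  87.9  22.9]
place side 1 1 30 [ 42.   15.3  94.7 -15.   74.5  19.6] [ 42.    9.6  90.2 -14.5  84.3  17. ]
  regrasp [   5.1   17.6   97.6   41.1   86.4 -122.7] [  -3.4   15.8   88.3   38.3  100.1 -121.8] [   5.1    9.4   93.5   41.2   95.7 -114.7]
place side 1 -1 0 [  55.1   31.6   84.1  -38.6   89.7 -142.6] [  55.1   24.4   82.1  -38.9   96.8 -148.3]
place side 1 -1 10 [  51.5   25.3   88.   -31.7   83.9 -147.2] [  51.5   18.8   84.9  -31.5   92.1 -152.2]
place side 1 -1 20 None None
place side 1 -1 30 None None
  regr
[... 1223 characters left out ...]
7   75.4    0.    80.9 -120.4] [ -30.4   20.4   65.2    0.    94.5 -120.4]
ring 120 [ -30.4   23.7   75.4   -0.    80.9 -150.4] [ -30.4   20.4   65.2   -0.    94.5 -150.4]
ring 150 None None
ring 180 [-30.4  23.7  75.4  -0.   80.9 149.6] [-30.4  20.4  65.2  -0.   94.5 149.6]
ring 210 [-30.4  23.7  75.4  -0.   80.9 119.6] [-30.4  20.4  65.2  -0.   94.5 119.6]
ring 240 [-30.4  23.7  75.4  -0.   80.9  89.6] [-30.4  20.4  65.2  -0.   94.5  89.6]
ring 270 [-30.4  23.7  75.4  -0.   80.9  59.6] [-30.4  20.4  65.2  -0.   94.5  59.6]
ring 300 [-30.4  23.7  75.4  -0.   80.9  29.6] [-30.4  20.4  65.2  -0.   94.5  29.6]
ring 330 [-30.4  23.7  75.4  -0.   80.9  -0.4] [-30.4  20.4  65.2   0.   94.5  -0.4]
```

Run:
```python
from s import *
np.set_printoptions(precision=4,suppress=True)
o=ori(-UP,u(117))
env.move_to(tcp([.466,.321,.25],o),o)
p=read_camera("wrist"); cv2.imwrite("pics/c_w.png",p["color"]); 
for n in("roller_center","saddle"):
    for q in nets.spot_point(p,n)[:2]: print(n,q,onplane(p,q["at"],.129 if n[0]=='r' else 0,True))
h=cv2.cvtColor(p["color"],cv2.COLOR_BGR2HSV);m=cv2.inRange(h,(45,120,30),(80,255,255))
pts=np.argwhere(m>0)
print(len(pts))
W=np.array([onplane(p,q,.129,True)[:2] for q in pts[::5]],np.float32)
print(cv2.minAreaRect(W),cv2.boxPoints(cv2.minAreaRect(W)))
print(p["origin"],env.current_tcp_pos(),rot(env.current_orientation()).inv().apply(p["origin"]-np.array(env.current_tcp_pos())),env.current_clock())
```

```text
roller_center {'at': [49.9, 39.6], 'conf': 0.75} [0.4292 0.0652 0.129 ]
roller_center {'at': [212.6, 274.7], 'conf': 0.73} [0.4692 0.3209 0.129 ]
5647
((0.47326865792274475, 0.3217335641384125), (0.11806564778089523, 0.03290513902902603), 27.924015045166016) [[0.4134 0.3086]
 [0.4288 0.2796]
 [0.5331 0.3348]
 [0.5177 0.3639]]
[0.3968 0.2864 0.3726] [0.4655 0.3218 0.239 ] [ 0.0773 -0.0002 -0.1336] 3.3083
```

View pics/c_w.png

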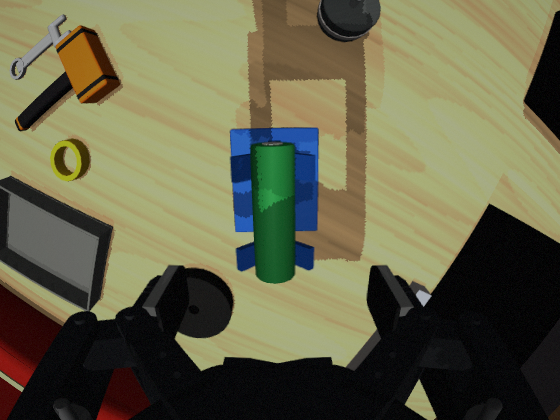

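The wrist view shows the green roller, centre about (274,212), between the open jaws in the saddle. Grasping it and moving it to the tray.

Run:
```python
from s import *
np.set_printoptions(precision=4,suppress=True)
o=ori(-UP,u(117.5))
g=np.array([.468,.321,.132])
env.line_to(tcp(g,o),o,vel=.2)
env.move_gripper(0.0)
print("w",env.current_grip_width(),env.current_contact_force())
env.line_to(tcp(g+[0,0,.10],o),vel=.25)
T=read_camera("top");cv2.imwrite("pics/d_top.png",T["color"])
print("w",env.current_grip_width(),env.current_contact_force(),env.current_clock())
S=read_camera("scene")
h=cv2.cvtColor(S["color"],cv2.COLOR_BGR2HSV)
for n in("saddle","saddle_seat"):
  for p in(S,T):
    for q in nets.spot_point(p,n)[:2]: print(n,q,onplane(p,q["at"],.134 if n=="saddle_seat" else 0))
cv2.imwrite("pics/d_sc.png",cv2.resize(S["color"][230:400,250:480],None,fx=3,fy=3))
```

```text
w 0.37916729092983664 [ 1.3743 -4.9653  5.8557]
w 0.37921527893223494 [-0.1203 -0.0606 -1.3053] 5.1833
saddle {'at': [322.8, 372.1], 'conf': 0.7} [0.4742 0.3178 0.    ]
saddle {'at': [240.6, 162.9], 'conf': 0.75} [0.4664 0.3199 0.    ]
saddle_seat {'at': [300.7, 389.2], 'conf': 0.89} [0.4683 0.3235 0.134 ]
saddle_seat {'at': [231.3, 150.1], 'conf': 0.81} [0.4684 0.3243 0.134 ]
```

View pics/d_sc.png

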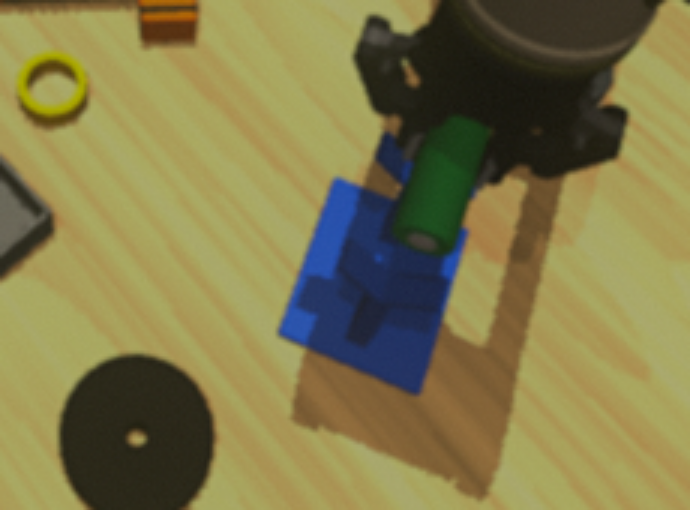

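Roller is held (green, about (435,190) in the crop) and lifted clear of the saddle. Next, put it in the tray.

Run:
```python
from s import *
np.set_printoptions(precision=4,suppress=True)
T=read_camera("top")
c=[(137,218),(131,289),(178,291),(183,221)]
W=np.array([onplane(T,q,.04)[:2] for q in c]);print(W,W.mean(0))
d=W[0]-W[1];a=np.degrees(np.arctan2(d[1],d[0]));print(a)
o=ori(-UP,u(a-90)); ctr=W.mean(0)
env.move_to(tcp([*ctr,.16],o),o)
env.line_to(tcp([*ctr,.032],o),o,vel=.2,threshold=12)
print(env.current_tcp_pos(),env.current_clock())
env.move_gripper(0.65)
env.line_to(tcp([*ctr,.20],o),o,vel=.25)
p=read_camera("wrist");cv2.imwrite("pics/e_w.png",p["color"])
print(env.current_clock())
```

```text
[[ 0.7513  0.1584]
 [ 0.7621 -0.0438]
 [ 0.6227 -0.0429]
 [ 0.6154  0.1521]] [0.6879 0.0559]
93.04440098659488
[0.689  0.0564 0.0227] 7.6167
8.8417
```

View pics/e_w.png

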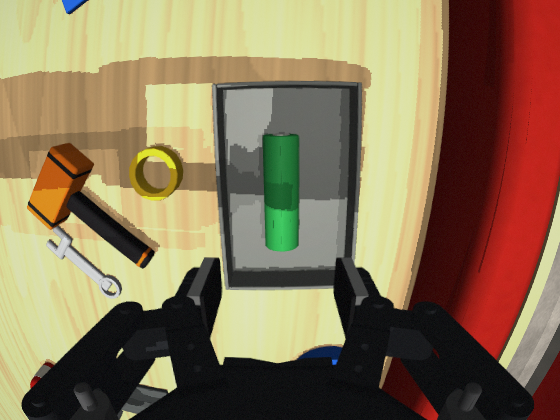

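Roller lies in the tray, at (281,190). Now look at the empty ring from two opposite wrist angles so that camera mount error cancels.

Run:
```python
from s import *
import pickle
np.set_printoptions(precision=4,suppress=True)
P=[]
for i,s in enumerate((60,240)):
    o=ori(-UP,u(s)); env.move_to(tcp([.617,-.302,.30],o),o)
    p=read_camera("wrist");P.append(p);cv2.imwrite(f"pics/f_w{i}.png",p["color"])
    for q in nets.spot_point(p,"ring_a_top")[:3]: print(q,onplane(p,q["at"],.14,True))
print(env.current_clock()); pickle.dump(P,open("ring.pkl","wb"))
```

```text
{'at': [202.0, 278.8], 'conf': 0.77} [ 0.6221 -0.3028  0.14  ]
{'at': [190.7, 271.6], 'conf': 0.57} [ 0.6237 -0.3001  0.14  ]
{'at': [239.0, 63.4], 'conf': 0.45} [ 0.6949 -0.0724  0.14  ]
13.1
```

View pics/f_w0.png

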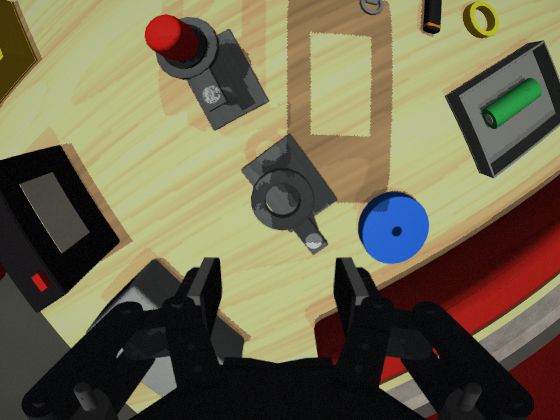

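View pics/f_w1.png

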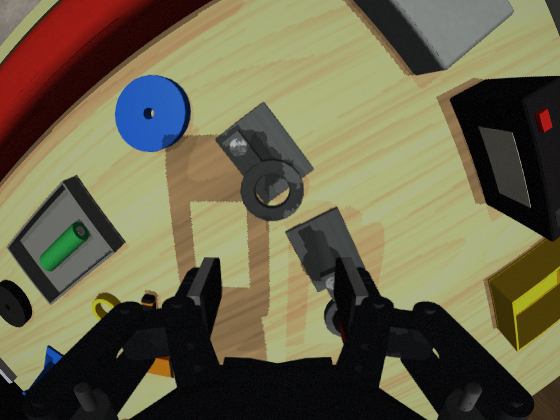

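```bash
cat >> s.py <<'E'
def ortho(p,c,z,half=.045,n=360,wrist=True):
    # rectified patch on plane z; col -> +x world, row -> -y world
    g=np.linspace(-half,half,n); X,Y=np.meshgrid(c[0]+g,c[1]-g)
    W=np.stack([X,Y,np.full_like(X,z)],-1).reshape(-1,3)
    cc=rot(p["orientation"]).inv().apply(W-p["origin"]);K=p["K"]
    if wrist:
        r=np.hypot(cc[:,0],cc[:,1])+1e-12;t=np.arctan2(r,cc[:,2]);uv=cc[:,:2]*(t/r)[:,None]
    else: uv=cc[:,:2]/cc[:,2:]
    mx=(K[0,0]*uv[:,0]+K[0,2]).reshape(n,n).astype(np.float32);my=(K[1,1]*uv[:,1]+K[1,2]).reshape(n,n).astype(np.float32)
    return cv2.remap(p["color"],mx,my,cv2.INTER_CUBIC)
E
python3 - <<'E'
from s import *
import pickle
P=pickle.load(open("ring.pkl","rb"))
out=[]
for p in P:
    im=ortho(p,(.620,-.302),.14)
    im=cv2.convertScaleAbs(im,alpha=1.6)
    cv2.circle(im,(180,180),int(.029/.09*360),(0,0,255),1);cv2.circle(im,(180,180),int(.016/.09*360),(0,0,255),1)
    cv2.line(im,(180,170),(180,190),(0,0,255),1);out.append(im)
cv2.imwrite("pics/g.png",np.hstack(out))
E
```

```text
(no output)
```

View pics/g.png

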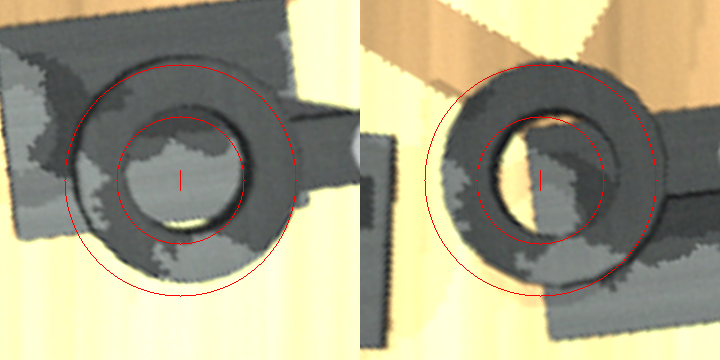

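Run:
```python
from s import *
import pickle
P=pickle.load(open("ring.pkl","rb"))
out=[]
for p,c in zip(P,((.622,-.2995),(.6237,-.300))):
    im=ortho(p,c,.14,half=.033,n=396)
    im=cv2.convertScaleAbs(im,alpha=1.8)
    for r in(.029,.016): cv2.circle(im,(198,198),int(r*6000),(0,0,255),1)
    out.append(im)
cv2.imwrite("pics/g2.png",np.hstack(out))
```

```text
(no output)
```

View pics/g2.png

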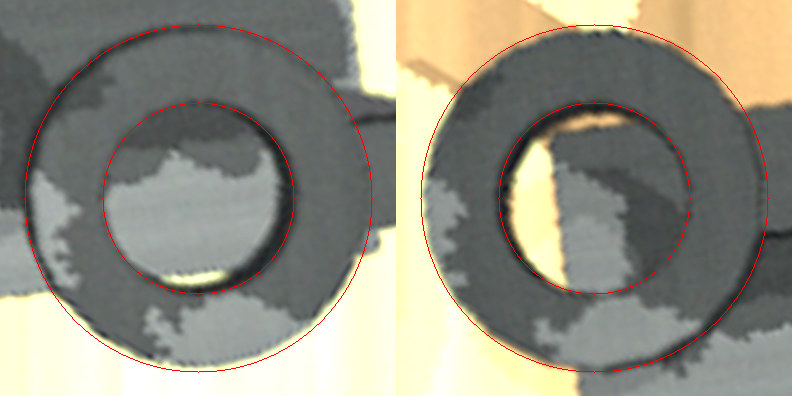

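Ring centre (average of both views): (0.6229, −0.2997). The drawn circles fit the bore and the outer rim in both. Now the mallet.

Run:
```python
from s import *
import pickle
np.set_printoptions(precision=4,suppress=True)
o=ori(-UP,u(58))
env.move_to(tcp([.487,.023,.20],o),o)
p=read_camera("wrist");cv2.imwrite("pics/h_w.png",p["color"]);pickle.dump(p,open("mal.pkl","wb"))
W={}
for n in("mallet_grip","mallet_head","mallet_neck"):
    for q in nets.spot_point(p,n)[:1]: W[n]=onplane(p,q["at"],.019,True);print(n,q,W[n])
im=cv2.convertScaleAbs(ortho(p,(.475,.03),.038,half=.11,n=560),alpha=1.3)
im2=cv2.convertScaleAbs(ortho(p,(.475,.03),.029,half=.11,n=560),alpha=1.3)
cv2.imwrite("pics/h_o.png",im)
print(env.current_clock())
```

```text
mallet_grip {'at': [188.9, 270.3], 'conf': 0.8} [0.4827 0.0173 0.019 ]
mallet_head {'at': [131.7, 273.9], 'conf': 0.92} [0.438  0.0495 0.019 ]
mallet_neck {'at': [151.1, 271.4], 'conf': 0.64} [0.4523 0.0378 0.019 ]
15.55
```

View pics/h_o.png

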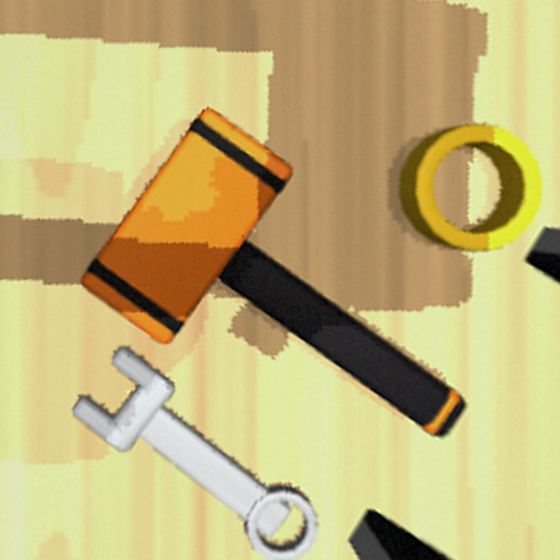

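View pics/h_w.png

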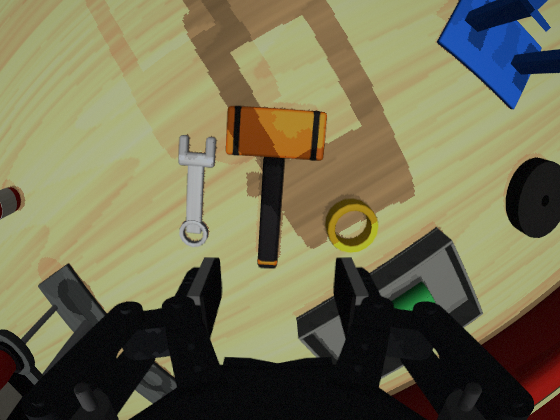

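Rectified view: head centre at px (187,225) → (0.4386, 0.0514), heading 144.8°. Grip point ≈ (0.486, 0.018). One quick look at the empty saddle before grasping.

Run:
```python
from s import *
import pickle
np.set_printoptions(precision=4,suppress=True)
o=ori(-UP,u(117.5))
env.move_to(tcp([.468,.321,.27],o),o)
p=read_camera("wrist");pickle.dump(p,open("sad.pkl","wb"));cv2.imwrite("pics/i_w.png",p["color"])
for n,z in(("saddle_seat",.134),("saddle",0)):
    for q in nets.spot_point(p,n)[:2]: print(n,q,onplane(p,q["at"],z,True))
im=cv2.convertScaleAbs(ortho(p,(.468,.321),.133,half=.07,n=560),alpha=1.4)
cv2.imwrite("pics/i_o.png",im)
print(env.current_clock())
```

```text
saddle_seat {'at': [206.4, 278.0], 'conf': 0.57} [0.47   0.3211 0.134 ]
saddle {'at': [179.7, 275.5], 'conf': 0.84} [0.4773 0.3215 0.    ]
16.875
```

View pics/i_o.png

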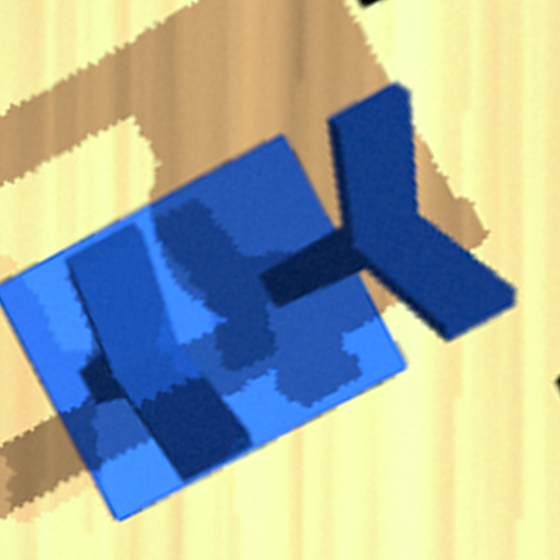

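View pics/i_w.png

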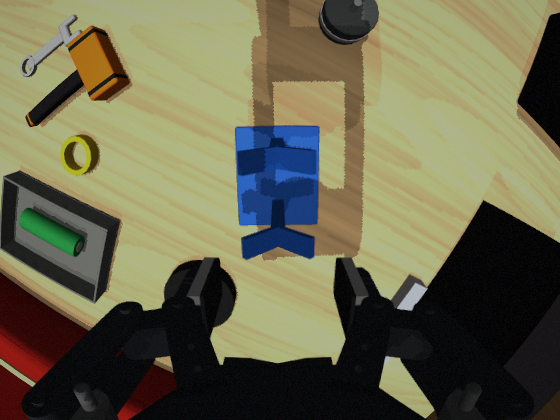

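Saddle plate tips in the rectified view: (102,243), (367,103), (215,460), (482,318). Groove is at 28°, V centre (0.471, 0.3206). That agrees with the sideways force felt at the roller grasp. Pick the mallet and bring it above the saddle.

```bash
cat >> s.py <<'E'
VC=np.array([.471,.3206]); TH=28.; H=u(TH-90)
SEAT=np.array([*(VC-.002*H[:2]),.134])
MX=(-H+UP)/2**.5; MZ=(H+UP)/2**.5
RING=np.array([.6229,-.2997,.14])
E
python3 - <<'E'
from s import *
np.set_printoptions(precision=4,suppress=True)
o=ori(-UP,u(54.8)); g=np.array([.486,.0185,.025])
env.move_to(tcp([.486,.0185,.10],o),o)
env.line_to(tcp(g,o),o,vel=.15,threshold=15)
print(env.current_tcp_pos())
env.move_gripper(0.)
print("w",env.current_grip_width(),env.current_contact_force())
env.line_to(tcp(g+[0,0,.12],o),o,vel=.2)
print("w",env.current_grip_width(),env.current_contact_force(),env.current_wrist_torque())
o2=ori(-H-UP,u(TH))
gs=SEAT-.058*MX+.006*MZ
env.move_to(tcp(gs+[0,0,.08],o2),o2)
print(env.current_clock(),env.current_wrist_torque())
for n in("scene","wrist","top"):
    p=read_camera(n);cv2.imwrite(f"pics/j_{n}.png",p["color"])
    q=nets.spot_point(p,"mallet_head")[:1]
    if q: print(n,q,"expect col,row",proj(p,SEAT+[0,0,.08],n=="wrist"))
S=cv2.imread("pics/j_scene.png");cv2.imwrite("pics/j_sc.png",cv2.resize(S[200:400,280:500],None,fx=3,fy=3))
E
```

```text
[0.4866 0.0189 0.0147]
w 0.22393441165652428 [-1.2266 -0.8524  5.7581]
w 0.22157062295765148 [ 0.2904 -0.1731 -3.6189] [-0.1116 -0.1229 -0.009 ]
21.0333 [-0.7115 -0.3941 -0.0649]
scene [{'at': [286.6, 397.2], 'conf': 0.89}] expect col,row [397.8458 283.8267]
wrist [{'at': [155.2, 271.9], 'conf': 0.76}] expect col,row [278.7764 153.6805]
top [{'at': [224.8, 140.4], 'conf': 0.8}] expect col,row [143.0352 224.4652]
```

View pics/j_sc.png

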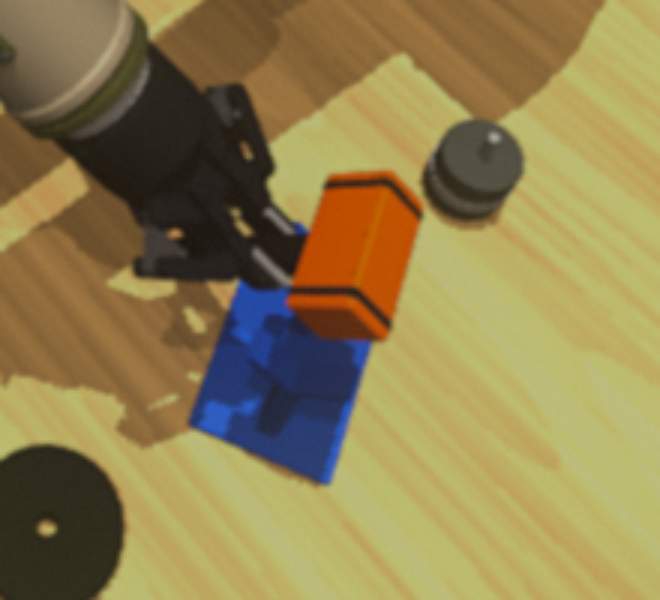

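View pics/j_wrist.png

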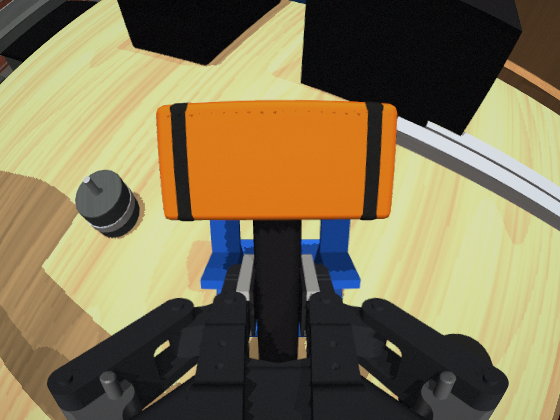

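The mallet is held with its head at 45° above the saddle. The wrist view has the head centred at (277,160) and the handle straight between the pads; head positions agree with prediction to within a few px. Lowering it.

Run:
```python
from s import *
np.set_printoptions(precision=4,suppress=True)
o2=ori(-H-UP,u(TH))
gs=SEAT-.058*MX+.006*MZ
env.line_to(tcp(gs+[0,0,.012],o2),o2,vel=.15,threshold=15)
r=env.line_to(tcp(gs+[0,0,-.006],o2),o2,vel=.02,threshold=8)
print(r,(np.array(env.current_tcp_pos())-tcp(gs,o2))*1000,env.current_contact_force(),env.current_clock())
for n in("scene","wrist"):
    p=read_camera(n);cv2.imwrite(f"pics/k_{n}.png",p["color"])
    q=nets.spot_point(p,"mallet_head")[:1]
    if q: print(n,q,"expect col,row",proj(p,SEAT,n=="wrist"))
S=cv2.imread("pics/k_scene.png");cv2.imwrite("pics/k_sc.png",cv2.resize(S[240:380,310:450],None,fx=4,fy=4,interpolation=cv2.INTER_CUBIC))
```

```text
True [0.1032 0.002  0.4634] [ 0.757  -1.3829  3.7424] 22.5583
scene [{'at': [301.4, 388.6], 'conf': 0.94}] expect col,row [388.0693 300.776 ]
wrist [{'at': [158.4, 276.6], 'conf': 0.97}] expect col,row [277.6372 155.4943]
```

View pics/k_sc.png

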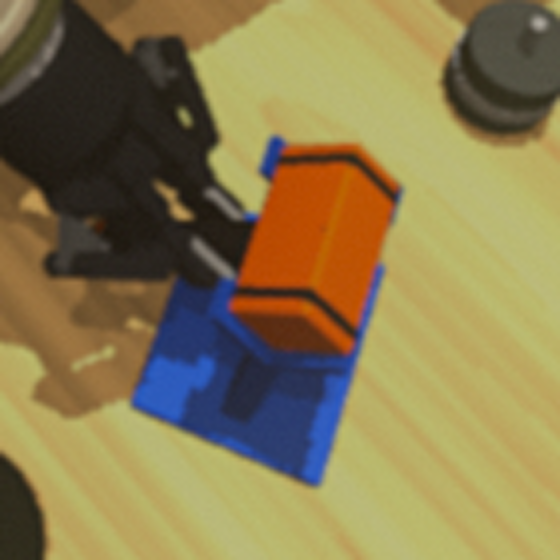

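View pics/k_wrist.png

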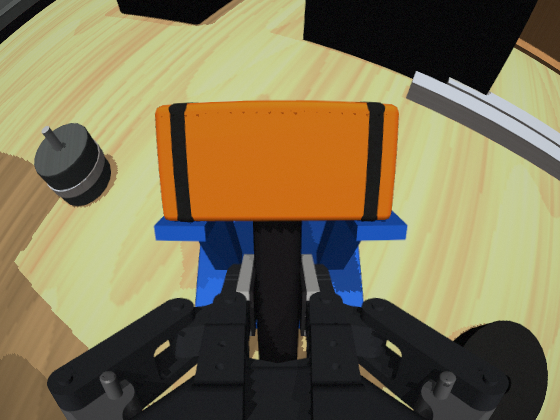

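Seated: contact came 0.5 mm above nominal, and the image shows the head flush in the V. Release and back off.

Run:
```python
from s import *
import pickle
np.set_printoptions(precision=4,suppress=True)
o2=ori(-H-UP,u(TH)); gs=SEAT-.058*MX+.006*MZ
env.move_gripper(0.45)
print(env.current_contact_force())
env.line_to(tcp(gs+.13*MZ,o2),o2,vel=.2)
ps={}
for n in("scene","wrist"):
    p=read_camera(n);ps[n]=p;cv2.imwrite(f"pics/l_{n}.png",p["color"])
    for t in("mallet_head","mallet_neck","mallet_grip"):
        q=nets.spot_point(p,t)[:1]
        d=dict(mallet_head=.0,mallet_neck=-.022,mallet_grip=-.058)[t]
        if q: print(n,t,np.round(q[0]["at"],1),round(q[0]["conf"],2),"expect col,row",proj(p,SEAT+d*MX,n=="wrist"))
S=cv2.imread("pics/l_scene.png");cv2.imwrite("pics/l_sc.png",cv2.resize(S[240:380,310:450],None,fx=4,fy=4,interpolation=cv2.INTER_CUBIC))
print(env.current_clock(),env.current_grip_width())
```

```text
[ 0.153  -0.6656  0.504 ]
scene mallet_head [301.3 389.1] 0.67 expect col,row [388.0693 300.776 ]
scene mallet_neck [301.7 377.9] 0.86 expect col,row [378.2911 300.4642]
scene mallet_grip [300.6 363.8] 0.96 expect col,row [363.1653 299.9818]
wrist mallet_head [132.9 279.3] 0.92 expect col,row [278.6617 132.5008]
wrist mallet_neck [159.5 275.3] 0.61 expect col,row [278.6728 159.9332]
wrist mallet_grip [202.7 279. ] 0.94 expect col,row [278.6777 203.1582]
24.2833 0.45085631880477367
```

View pics/l_sc.png

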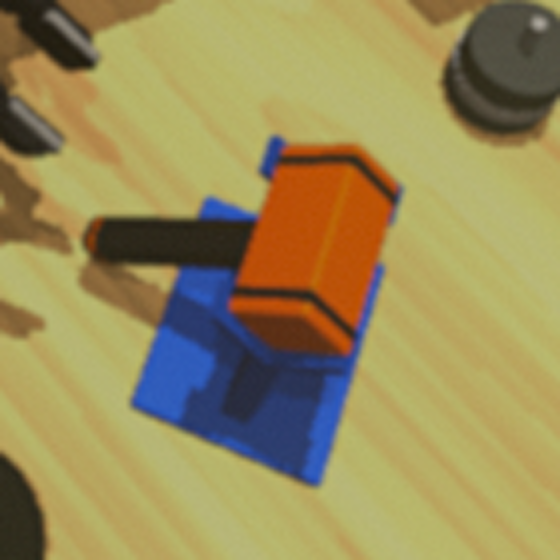

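View pics/l_wrist.png

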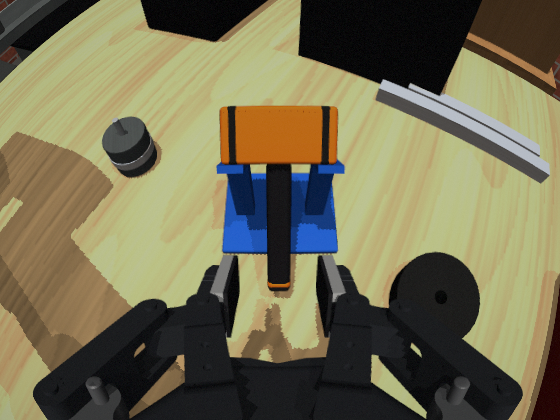

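The mallet rests in the saddle, handle slanting down, at most 3.4 px from prediction in both views. Before regrasping, I measure how well its axis lines up with the tool in this wrist view, because that decides the ring fit.

Run:
```python
from s import *
np.set_printoptions(precision=4,suppress=True)
p=read_camera("wrist");im=p["color"];h=cv2.cvtColor(im,cv2.COLOR_BGR2HSV)
o2=ori(-H-UP,u(TH));R=rot(o2)
c0=SEAT+.010*MZ; n=MZ
G=u(TH)
def onpl(col,row,zoff):
    o,d=ray(p,(row,col),True);pt=SEAT+zoff*MZ
    return o+d*((pt-o)@MZ)/(d@MZ)
A=[]
for r in range(172,284,6):
    g=im[r].max(1).astype(float)
    dark=np.where(g[262:298]<60)[0]
    b=np.diff(np.r_[0,(g[255:302]<55).astype(int),0]);s=np.where(b==1)[0];e=np.where(b==-1)[0]
    k=np.argmax(e-s);l,rr=255+s[k]-.5,255+e[k]-.5
    L=onpl(l,r,.010);Q=onpl(rr,r,.010);M=(L+Q)/2-SEAT
    A.append((M@MX*1e3,M@G*1e3,np.linalg.norm(L-Q)*1e3))
A=np.array(A);print(A.round(2))
f=np.polyfit(A[:,0],A[:,1],1);print("slope deg",np.degrees(f[0]),"offset at head",f[1])
m=cv2.inRange(h,(3,150,60),(20,255,255));m[175:]=0
k,l,st,ce=cv2.connectedComponentsWithStats(cv2.morphologyEx(m,cv2.MORPH_CLOSE,np.ones((15,15))))
i=1+np.argmax(st[1:,4]);pts=np.argwhere(l==i);W=np.array([[ (onpl(q[1],q[0],.019)-SEAT)@MX,(onpl(q[1],q[0],.019)-SEAT)@G] for q in pts],np.float32)*1e3
print(cv2.minAreaRect(W),cv2.boxPoints(cv2.minAreaRect(W)))
```

```text
[[ -30.15   -0.31   18.64]
 [ -34.92   -0.31   18.73]
 [ -39.74    0.08   19.6 ]
 [ -44.6     0.08   19.7 ]
 [ -49.5     0.08   19.8 ]
 [ -54.45   -0.31   19.11]
 [ -59.46   -0.32   19.22]
 [ -64.52   -0.32   19.33]
 [ -69.65   -0.32   19.45]
 [ -74.85   -0.32   19.58]
 [ -80.11   -0.32   19.71]
 [ -85.46    0.09   19.02]
 [ -90.89   -0.33   18.33]
 [ -96.4    -0.33   18.47]
 [-102.01   -0.33   18.61]
 [-107.73   -0.33   18.77]
 [-113.55   -0.33   18.93]
 [-119.49   -0.33   19.1 ]
 [-125.54   -0.34   19.27]]
slope deg 0.1379072723847457 offset at head -0.05452346646453571
((-0.0015163421630859375, -0.23720169067382812), (86.27118682861328, 43.11721420288086), 89.96944427490234) [[-21.5831 -43.3613]
 [ 21.5341 -43.3843]
 [ 21.5801  42.8869]
 [-21.5371  42.9099]]
```

The mallet axis matches the tool axis to 0.14° and 0.3 mm, so the model is accurate. Regrasp by the head from the opposite side.

Run:
```python
from s import *
np.set_printoptions(precision=4,suppress=True)
ov=ori(-UP,-H); o3=ori(-MX,-MZ)
env.move_to(tcp(SEAT+[0,0,.18],ov),ov)
env.move_gripper(0.8)
gp=SEAT+.005*MX
env.move_to(tcp(gp+.10*MX,o3),o3)
p=read_camera("wrist");cv2.imwrite("pics/m_w.png",p["color"])
p=read_camera("scene");cv2.imwrite("pics/m_sc.png",cv2.resize(p["color"][200:400,280:500],None,fx=3,fy=3))
print(env.current_clock(),env.current_joint_pos(),env.current_contact_force())
```

```text
26.3917 [ 57.6181  25.7496  78.4762 -38.4468  99.4244 -58.5077] [ 0.7131 -1.1751  0.5848]
```

View pics/m_w.png

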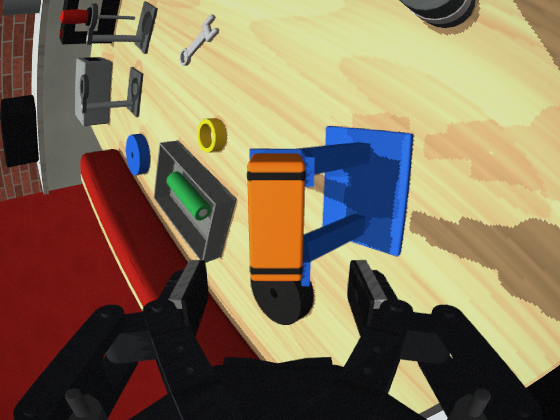

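View pics/m_sc.png

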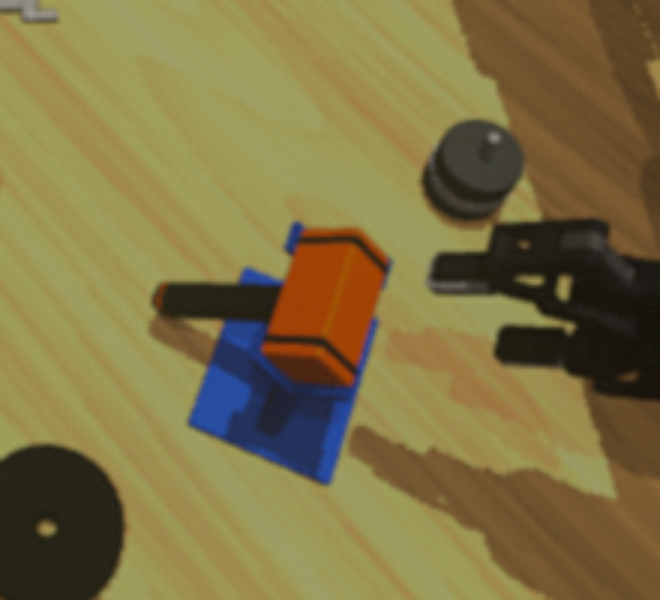

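The head is centred between the open jaws (column 277). Closing on it and lifting.

Run:
```python
from s import *
np.set_printoptions(precision=4,suppress=True)
o3=ori(-MX,-MZ); gp=SEAT+.005*MX
r=env.line_to(tcp(gp,o3),o3,vel=.15,threshold=15)
print(r,env.current_contact_force())
env.move_gripper(0.0)
print("w",env.current_grip_width(),env.current_contact_force(),env.current_wrist_torque())
env.line_to(tcp(gp+[0,0,.13],o3),o3,vel=.2)
print("w",env.current_grip_width(),env.current_contact_force(),env.current_wrist_torque(),env.current_clock())
ov=ori(-UP,u(30))
# hover: mallet head centre 5mm below grasp point; handle end 138mm below head centre
hov=np.array([*RING[:2],.14+.138+.005+.045])
om=ori(-UP,-H)
env.move_to(tcp([.45,.25,.34],om),om)
env.move_to(tcp(hov,ov),ov)
for n in("scene","wrist","top"):
    p=read_camera(n);cv2.imwrite(f"pics/n_{n}.png",p["color"])
    for t,d in(("mallet_head",-.005),("mallet_neck",-.027),("mallet_grip",-.063)):
        q=nets.spot_point(p,t)[:1]
        if q: print(n,t,np.round(q[0]["at"],1),round(q[0]["conf"],2),"exp col,row",proj(p,hov+[0,0,d],n=="wrist"))
S=cv2.imread("pics/n_scene.png");cv2.imwrite("pics/n_sc.png",cv2.resize(S[30:210,80:280],None,fx=3.5,fy=3.3,interpolation=cv2.INTER_CUBIC))
T=cv2.imread("pics/n_top.png");cv2.imwrite("pics/n_tp.png",cv2.resize(T[90:270,330:500],None,fx=3.5,fy=3.3,interpolation=cv2.INTER_CUBIC))
print(env.current_clock(),env.current_wrist_torque())
```

```text
False [-0.0522  0.3672 -0.0959]
w 0.4344521138100903 [-3.0562  5.8391  4.0744] [0.3649 0.2777 0.0032]
w 0.43778303759624465 [-0.9002 -0.2966 -4.2022] [0.6361 0.3665 0.0412] 28.3833
scene mallet_head [ 77.2 126.2] 0.95 exp col,row [124.873   74.2134]
scene mallet_neck [ 86.9 126.6] 0.8 exp col,row [128.4646  83.0605]
scene mallet_grip [134.8 213.5] 0.74 exp col,row [134.0118  96.7244]
top mallet_head [136.7 410.4] 0.5 exp col,row [411.7226 137.6138]
31.775 [0.0631 0.0165 0.0178]
```

View pics/n_sc.png

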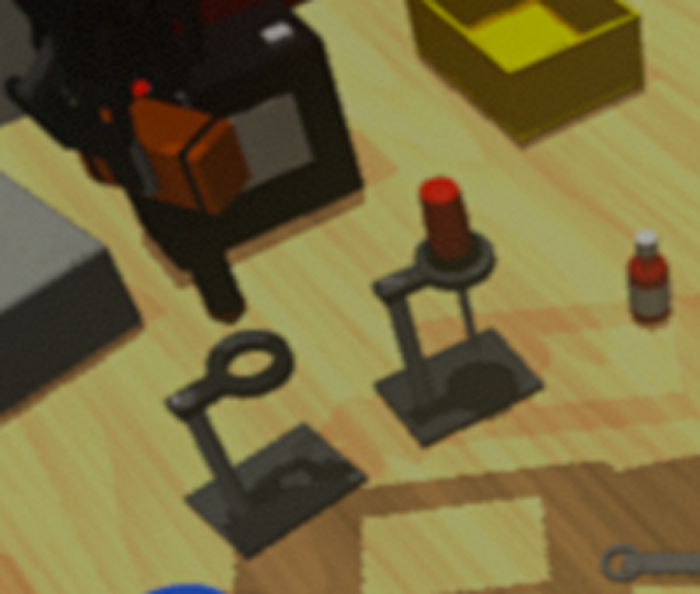

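View pics/n_wrist.png

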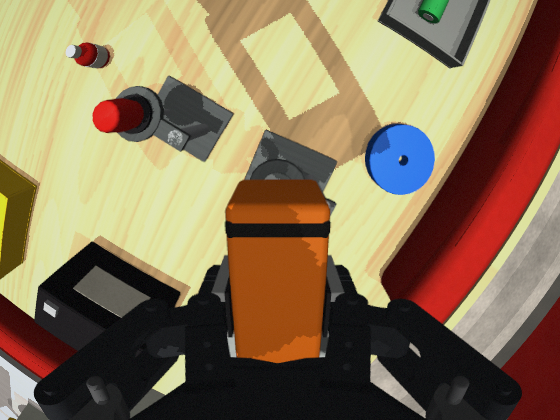

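View pics/n_tp.png

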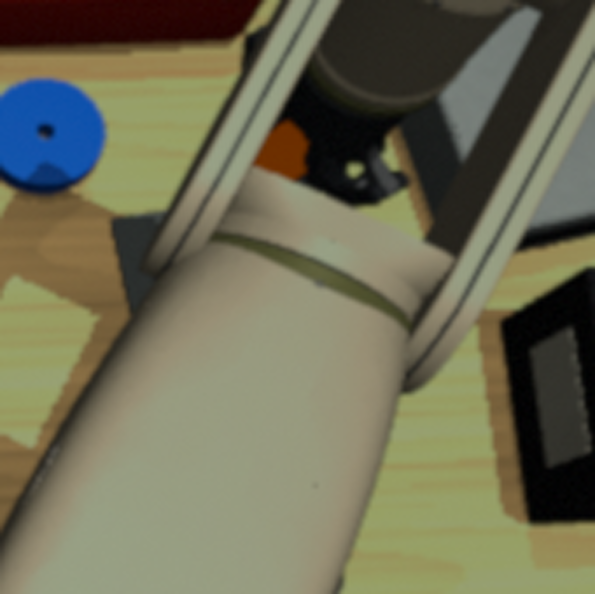

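Run:
```python
from s import *
np.set_printoptions(precision=4,suppress=True)
hov=np.array([*RING[:2],.328])
p=read_camera("scene");im=p["color"]
e=hov+[0,0,-.143]; a=hov+[0,0,-.027]
print("end",proj(p,e),"neck",proj(p,a),"ring",proj(p,RING), env.current_tcp_pos())
c=cv2.resize(im[50:150,105:205],None,fx=6,fy=6,interpolation=cv2.INTER_CUBIC);c=cv2.convertScaleAbs(c,alpha=1.8)
f=lambda q:tuple(((q-np.array([105,50])+.5)*6).astype(int).tolist())
R=rot(ori(-UP,u(30))).as_matrix()
for sx in(-1,1):
  for sy in(-1,1):
    d=R[:,0]*.01*sx+R[:,1]*.01*sy
    cv2.line(c,f(proj(p,e+d)),f(proj(p,a+d)),(0,255,0),1)
for r in(.016,.029):
    pts=np.array([f(proj(p,RING+r*u(t))) for t in range(0,360,10)]);cv2.polylines(c,[pts],True,(0,0,255),1)
cv2.imwrite("pics/o.png",c)
```

```text
end [145.0537 123.923 ] neck [128.4646  83.0605] ring [150.594  137.5701] [ 0.6229 -0.2997  0.317 ]
```

View pics/o.png

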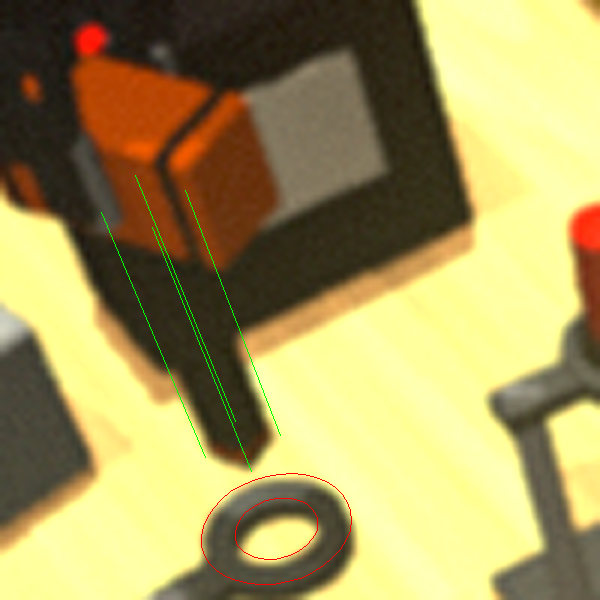

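The overlay agrees to under 1 px for handle and ring. Lower slowly with a force threshold.

Run:
```python
from s import *
np.set_printoptions(precision=4,suppress=True)
ov=ori(-UP,u(30))
env.line_to(tcp([*RING[:2],.290],ov),ov,vel=.1,threshold=8)
f0=np.array(env.current_contact_force())
r=env.line_to(tcp([*RING[:2],.255],ov),ov,vel=.03,threshold=5)
print(r,np.array(env.current_tcp_pos())+[0,0,.011],np.array(env.current_contact_force())-f0,env.current_wrist_torque(),env.current_clock())
p=read_camera("scene");cv2.imwrite("pics/q.png",cv2.convertScaleAbs(cv2.resize(p["color"][50:170,105:225],None,fx=5,fy=5,interpolation=cv2.INTER_CUBIC),alpha=1.8))
```

```text
False [ 0.6231 -0.2998  0.2554] [ 0.6111  0.842  -0.1069] [-0.0561 -0.0296  0.0312] 33.675
```

View pics/q.png

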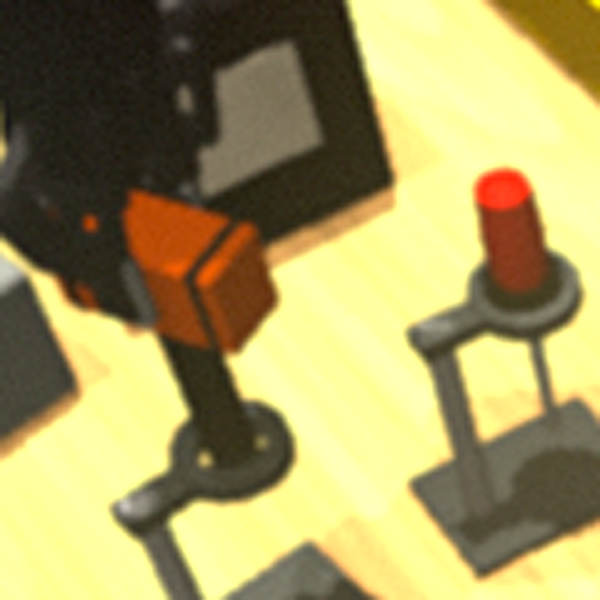

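The handle is through the ring (at about (228,445) in the crop), with light showing on both sides and no contact force. Lower until the head sits.

Run:
```python
from s import *
np.set_printoptions(precision=4,suppress=True)
ov=ori(-UP,u(30))
r=env.line_to(tcp([*RING[:2],.175],ov),ov,vel=.08,threshold=8)
print(r,np.array(env.current_tcp_pos())+[0,0,.011],env.current_contact_force())
r=env.line_to(tcp([*RING[:2],.162],ov),ov,vel=.02,threshold=4)
P=np.array(env.current_tcp_pos());print(r,P+[0,0,.011],env.current_contact_force(),env.current_clock())
p=read_camera("scene");cv2.imwrite("pics/r.png",cv2.convertScaleAbs(cv2.resize(p["color"][50:200,105:255],None,fx=4,fy=4,interpolation=cv2.INTER_CUBIC),alpha=1.8))
```

```text
False [ 0.6234 -0.3     0.176 ] [ 0.0413  0.3281 -2.4866]
True [ 0.6233 -0.2999  0.1681] [ 0.8454 -1.2584  3.9956] 35.325
```

View pics/r.png

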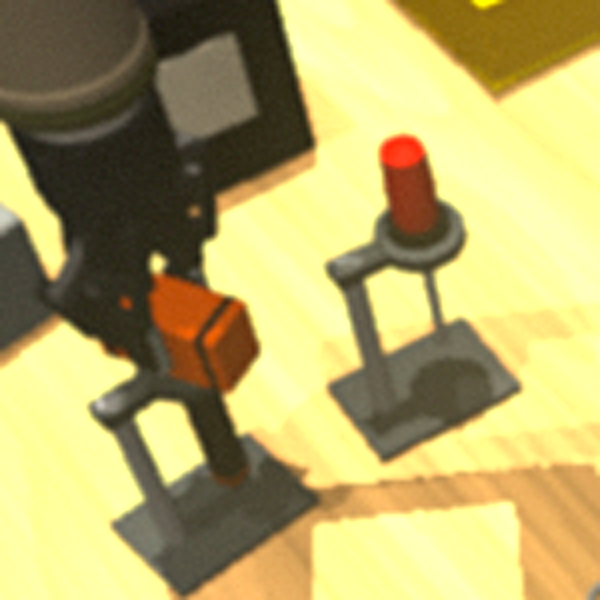

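The head sits on the ring: contact at 0.168 against 0.167 nominal. Release and retreat.

Run:
```python
from s import *
np.set_printoptions(precision=4,suppress=True)
ov=ori(-UP,u(30))
env.move_gripper(0.7)
print(env.current_contact_force())
P=np.array(env.current_tcp_pos())
env.line_to(P+[0,0,.12],ov,vel=.15)
p=read_camera("wrist");cv2.imwrite("pics/t_w.png",p["color"])
o=ori(-UP,u(30));env.move_to([.5,-.05,.36],o)
for n in("scene","top"):
    p=read_camera(n);cv2.imwrite(f"pics/t_{n}.png",p["color"])
    q=nets.spot_point(p,"mallet_head")[:1];print(n,q,"exp col,row",proj(p,RING+[0,0,.022]))
    q=nets.spot_point(p,"roller_center")[:1];print(n,q)
env.wait(.5)
print(env.current_clock(),env.current_contact_force())
```

```text
[ 0.2722 -0.2674 -0.0659]
scene [{'at': [131.7, 147.1], 'conf': 0.62}] exp col,row [147.9403 131.0333]
scene [{'at': [322.9, 373.2], 'conf': 0.68}]
top [{'at': [162.1, 395.9], 'conf': 0.69}] exp col,row [393.7496 160.6865]
top [{'at': [157.8, 253.5], 'conf': 0.68}]
38.6417 [0.7535 0.1953 0.4719]
```

View pics/t_w.png

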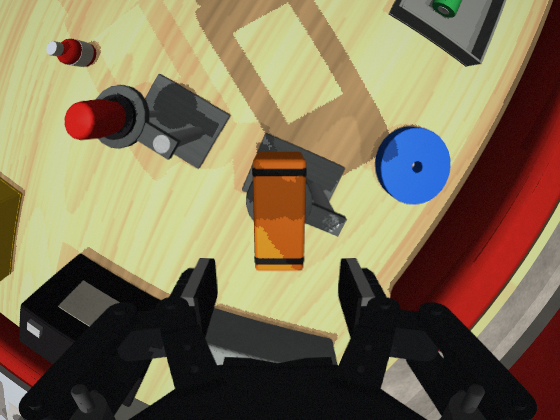

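View pics/t_scene.png

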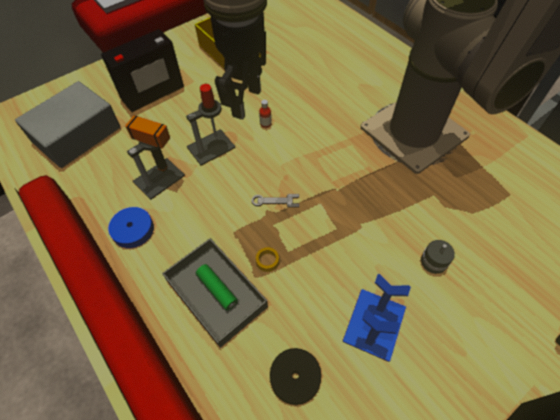

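View pics/t_top.png

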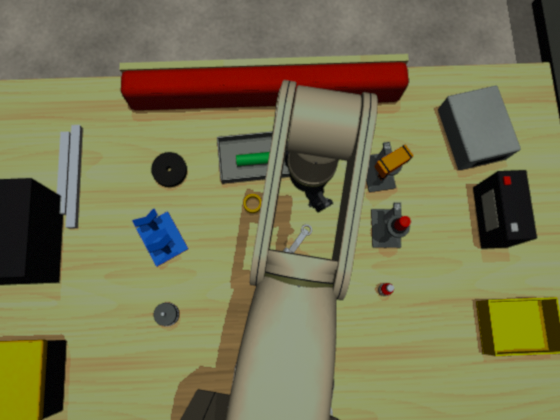

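The mallet hangs in the empty ring with its head level at (148,132) in the scene view. The roller is in the tray at (216,287), the saddle is empty, and everything else is where it started. Handing in.

```bash
python3 -c "
from s import *
print(env.finish_job(),env.current_clock())"
```

```text
the job is handed in; nothing more can be done
the job is handed in; nothing more can be done
```

The mallet hangs handle-down in the empty ring stand with its head on the ring, and the job is handed in. The clock read 38.6 s of 64 s just before hand-in.

- **Order:** I put the green roller in the tray first. Then I set the mallet head-first in the saddle, let go, took it again by the head and lowered it through the ring.
- **Seating:** The handle went into the ring with no contact above about 1 N. The head touched down at 168 mm against 167 mm expected, and I released it there.
- **Last checks:** Scene and top pictures, taken with the arm clear, show the mallet head within about 2.6 px of where it should be. They also show the roller in the tray, the saddle empty and the other things apparently unmoved, judged by eye. The force reading was about zero.
- **Disagreement:** In the final scene picture the network put the roller at the empty saddle. That is a false report: the same picture and the top-view detection both show it in the tray.

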